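# Weigh a topping canister on the counter beam scale

### The arm

A 7-joint arm with a two-finger parallel gripper is mounted at the origin on the work surface. World frame = base frame: x ahead of the robot, y to its left, z up, the work surface at z = 0. Lengths are in m, angles in rad, forces in N, time in s.
With the tool pointing down it reaches from about 0.35 to 0.9 m from the base axis. Payload 8.1 kg.
Tool frame: the origin (TCP) lies at the centre of the arm's flange, where the gripper is bolted on; the fingertips stand 178 mm ahead of it and the grasp point (between the pads) lies 159 mm ahead of it; z points along the fingers, y is the line along which they close (so a half turn about z gives the same grasp; the last joint's range is limited). The gripper opens to 92 mm and grips with 3 to 60 N. Pads are 19 mm wide; open, the fingers measure 130 mm over their backs; the gripper's body (75 mm by 190 mm) begins 47 mm behind the grasp point.
Start: joints at [-1.374, 0.434, 0.025, 1.573, -0.012, 1.134, -0.075], TCP at [0.185, 0.597, 0.405] pointing down, gripper open.
Joint ranges: [-2.62, 2.62], [-0.44, 2.09], [-1.27, 1.32], [0.08, 2.57], [-1.32, 4.46], [0.12, 2], [-2.74, 2.74]. Speed limits (rad/s): [2.22, 2.22, 3.01, 3.01, 3.14, 3.14, 3.14].

### API

Orientations are given as a rotation vector (axis times angle).
In Python, from cell import arm gives the robot as it stands. The module is installed in compiled form; this text tells all that it offers.
- The arm moves only by the shell command python3 -m inch 'ROWS' [FORCE]. ROWS is text: rows parted by semicolons, each of 5 numbers parted by spaces: the shift along the tool's x, y, z in m, then the turn about the tool's z in rad, then the finger opening in m, from 0 to 0.0918. In form: x y z roll fingers; .... A call has 1 to 5 rows; each row is the pose to reach, as a shift and turn from the pose commanded when the call began, along the tool's axes at that moment; what a row does not reach only later rows make up. A row lasts 1/10 s, in which the tool goes at most 50 mm and 8.59 degrees, less where a joint would pass 70% of its speed; a pose out of reach is approached as far as the arm can. A call with a gripper value outside its range is refused whole. The fingers move at their own pace and stop on an object; FORCE is the grip in N (left out, the last holds). Time passes only in rows, so rows that repeat a pose let the fingers close. It gives the time, the measured TCP pose, the force, the opening and the grip force at its end, in the units of the state.
- arm.observe(): the state, without advancing time (a new reading comes with each control period).
- arm.get_image(name): name is "scene" or "side" or "wrist"; returns the picture (420x560x3 uint8, red, green, blue); there is no depth.
- arm.get_calibration(name): a dict with "intrinsics" (3x3 intrinsics, pixels), "pose" (4x4, takes a point from camera to world coordinates). Camera axes: x right, y up, looking along -z (the intrinsics and any distortion apply to the point x, -y, -z); pixel columns grow to the right and rows downward; lengths in m; the calibration is good to about 2 mm. The wrist camera is an equidistant fisheye: a pixel r from the principal point sees the ray r / f radians off the axis. A picture is of the moment at which its call begins: read the wrist's pose just before it. get_calibration takes no time and is no camera call; for the wrist camera it gives the pose at the moment of the call.
- arm.sign_off(): hands the job in; it is judged then, once.
Trained networks look in the newest picture that a camera, given by its name, has taken for a name from the list of things; names that differ only in an ending like _2 or _b are one class to them, and where a whole thing is asked for, a point or a joint stands for the part that bears it (a point fixed in the world has none). Each returns a list of dicts, best first, with "conf" (0 to 1); they miss things now and then, are a little off and sometimes report something else, mostly with a low value. They report only what shows in the picture. A call takes as long as a camera call. They do not tell look-alikes from the thing itself.
- arm.look_for(camera, query): "point" ([row, column] in pixels, amid what is visible of it).
- arm.silhouettes(camera, query): "region" (420x560 bool, what is visible of it) and "point" ([row, column] in pixels, amid what is visible of it).
- arm.place_of(camera, query): "point" ([row, column] in pixels: a listed point, or the origin of a listed thing).
The state is a dict: "clock": time; "joints": joint angles; "dq": joint speeds; "joint_efforts": joint torques, N m; "position": TCP position; "ee_rot": TCP orientation; "force": force on the tool from outside, world axes, zero at the start; "ft_torque": the same for the moment, N m; "width": opening from 0.0 (shut) to 1.0 (fully open); "gripper_force": force on a finger pad.
Only numpy, scipy, OpenCV 4.12 (cv2) and the standard library are available. Lean on these libraries where they do the work, as an engineer would, in place of code of your own. Each camera call takes 0.05 s, during which the arm holds its last target. There are 200 camera calls.

### The job

Weigh the round lidded canister: set it down gently, upright, in the pan of the beam scale and let go; its weight takes the pan down. Then slide the counterpoise along the beam, nudging its upright knob with light pushes (never squeeze or clamp it, never lean on the scale), until the free beam comes to rest level, and leave it so, hands off. Leave the tub and the bottle where they stand.

Things in the scene. Friction and masses are not known exactly. Their poses are not given: they have to be found in the camera images.
- canister_mid (a point): Centre, 52 mm above the underside, of the loose upright canister to be weighed: white plastic, two grey bands, flat grey lid; 104 mm high; body 60 mm in diameter up to 90 mm, lid 63 mm. z axis up. Weight unknown, 0.3 to 0.5 kg. Stands on either side of the scale; the square tub and the bottle with a pointed nozzle are others.
- scale: The fixed beam scale. Origin on the counter right under the pivot, which is 100 mm up; y axis along the beam towards the pan, z up (yaw varies). Base plate 110 mm wide (x), y = -225 to 175 mm, 18 mm high; two cheeks at the pivot, 115 mm high, 70 mm over all. The pan is at y = 110 mm, the counterpoise slides at y = -35 to -165 mm.
- beam (a joint): Beam tilt, rad: 0 level, positive pan side down; stops at -0.1 and 0.1. With the pan empty it lies counterpoise side down. Untouched it settles in 1.5 s. Near balance it falls about 0.007 rad per mm the counterpoise moves outwards; farther off it lies on a stop. Level: within 0.025. A push on the knob tilts the beam while it lasts, so judge the tilt only after backing off.
- poise (a joint): Place of the counterpoise on the beam, m: 0 at the inner end (its middle 35 mm from the pivot), growing away from the pan to 0.13 at the outer end. Balance lies between 0.045 and 0.12. It slides with about 4 N of friction and stays where left; more than 15 N from the fingers is too much for it.
- knob (a point): A point on the counterpoise's upright round knob, 45 mm above the beam's middle line. Knob 16 mm in diameter, its top 23 mm above this point; the flat top of the counterpoise's block (42 mm across the beam, 36 mm along it) is 25 mm below this point. The knob tilts, rises and sinks with the beam, up to 17 mm at the outer end.
- pan_floor (a point): Centre of the flat inner floor of the round steel pan, 108 mm inside, 120 mm over all, rim 6 mm above the floor. A guide keeps it level as it rises and sinks with the beam: 128 mm above the counter at level, up to 139 empty, 117 with the pan on its stop. Empty it yields to 0.5 to 3 N, down to the stop. Where in the pan the load stands does not alter the balance.
- beam_tip (a point): Black pointer at the counterpoise end of the beam, 206 mm from the pivot.
- index (a point): Middle of the top of the fixed dark post beside the pointer, 214 mm from the pivot and 100 mm above the counter: when the pointer stands at this height the beam is level.
- squeeze: Bystander: white bottle, 56 mm in diameter, 165 mm high with a pointed nozzle; origin under its middle.
- tub: Bystander: square lidded tub, 78 mm wide, 82 mm high; origin under its middle.
Not all that is in view belongs to the job. Leave any purple look-alike of the part that bears canister_mid alone.

How it is judged:
By the outcome, as a careful person would: the job done as asked, in the order asked, and still so for the second after the job is handed in, with the robot touching nothing.
It also fails if it takes over 67 s, if anything falls off the work surface, if the arm or the gripper's body presses on something with over 40 N, if the wrist force passes 120 N, or if a joint passes its speed limit or range.

## Working session

There is one attempt and no reset: what is moved stays moved. The work goes in short steps, Python scripts to look and compute and a shell command to move; the robot and the scene stay as the last step left them, time stands still between calls to the robot, and variables do not carry over. Pictures are saved under pics/ and viewed, at most 10 in all, crops included, and the job is handed in when it is done.

```bash
mkdir -p pics
cat > h.py <<'E'
import numpy as np, cv2
from cell import arm
from scipy.spatial.transform import Rotation as R
def ray(cam,p,cal=None):
    c=cal or arm.get_calibration(cam); K=np.array(c["intrinsics"]); T=np.array(c["pose"])
    r,cc=p; x=(cc-K[0,2])/K[0,0]; y=(r-K[1,2])/K[1,1]
    if cam=="wrist":
        t=np.hypot(x,y); s=np.sin(t)/t if t>1e-9 else 1; d=np.array([x*s,-y*s,-np.cos(t)])
    else: d=np.array([x,-y,-1.])
    d=T[:3,:3]@d; return T[:3,3],d/np.linalg.norm(d)
def atz(cam,p,z,cal=None):
    o,d=ray(cam,p,cal); return o+d*(z-o[2])/d[2]
def tri(rs):
    A=np.zeros((3,3));b=np.zeros(3)
    for o,d in rs:
        P=np.eye(3)-np.outer(d,d);A+=P;b+=P@o
    x=np.linalg.solve(A,b); return x,[np.linalg.norm((np.eye(3)-np.outer(d,d))@(x-o)) for o,d in rs]
def save(cam,n):
    im=arm.get_image(cam); cv2.imwrite(f"pics/{n}.png",cv2.cvtColor(im,cv2.COLOR_RGB2BGR)); return im
E
python3 - <<'E'
from h import *
np.set_printoptions(precision=3,suppress=True)
a=save("scene","s0");b=save("side","d0")
w=save("wrist","w0")
cv2.imwrite("pics/all0.png",cv2.cvtColor(cv2.resize(np.vstack([np.hstack([a,b]),np.hstack([w,w*0])]),(800,600)),cv2.COLOR_RGB2BGR))
for q in ["canister_mid","knob","pan_floor","beam_tip","index","scale","squeeze","tub"]:
    rs={}
    for c in ["scene","side","wrist"]:
        L=arm.place_of(c,q)
        print(q,c,[(np.round(l["point"]),round(l["conf"],2)) for l in L[:3]])
        if L: rs[c]=L[0]["point"]
    if "scene" in rs and "side" in rs: print("  tri",*tri([ray(c,rs[c]) for c in ["scene","side"]]))
s=arm.observe();print(s["clock"],s["position"],s["ee_rot"],s["force"],R.from_rotvec(s["ee_rot"]).as_matrix())
E
```

```text
canister_mid scene [(array([381., 193.]), 0.93), (array([339., 156.]), 0.88), (array([318., 122.]), 0.63)]
canister_mid side [(array([375., 308.]), 0.9), (array([325., 421.]), 0.88), (array([348., 352.]), 0.64)]
canister_mid wrist []
  tri [ 0.548 -0.295 -0.204] [np.float64(0.059931953692429873), np.float64(0.05993195369242977)]
knob scene [(array([225., 296.]), 0.87)]
knob side [(array([183., 310.]), 0.94)]
knob wrist []
  tri [0.594 0.008 0.139] [np.float64(0.0039099894679405865), np.float64(0.003909989467940665)]
pan_floor scene [(array([181., 345.]), 0.82)]
pan_floor side [(array([143., 280.]), 0.79)]
pan_floor wrist []
  tri [0.581 0.187 0.132] [np.float64(0.0015887650621338556), np.float64(0.001588765062133818)]
beam_tip scene [(array([283., 247.]), 0.71)]
beam_tip side [(array([243., 334.]), 0.89)]
beam_tip wrist []
  tri [ 0.6   -0.147  0.089] [np.float64(0.0035821465232422607), np.float64(0.0035821465232422534)]
index scene [(array([278., 248.]), 0.9)]
index side []
index wrist []
scale scene [(array([243., 311.]), 0.9)]
scale side [(array([211., 297.]), 0.63), (array([242., 339.]), 0.33)]
scale wrist []
  tri [ 0.591  0.071 -0.001] [np.float64(0.003694054704571751), np.float64(0.0036940547045716835)]
squeeze scene [(array([283., 162.]), 0.65)]
squeeze side [(array([335., 268.]), 0.86), (array([241., 338.]), 0.32)]
squeeze wrist []
  tri [ 0.426 -0.263  0.003] [np.float64(0.0046115285121674995), np.float64(0.004611528512167825)]
tub scene [(array([145., 357.]), 0.96)]
tub side [(array([150., 221.]), 0.96)]
tub wrist []
  tri [0.461 0.404 0.002] [np.float64(0.004874655399251479), np.float64(0.00487465539925142)]
1.35 [0.185 0.597 0.405] [ 0.469  3.106 -0.   ] [-0.031  0.485  0.243] [[-0.955  0.295  0.   ]
 [ 0.295  0.955 -0.   ]
 [-0.    -0.    -1.   ]]
```

View pics/all0.png

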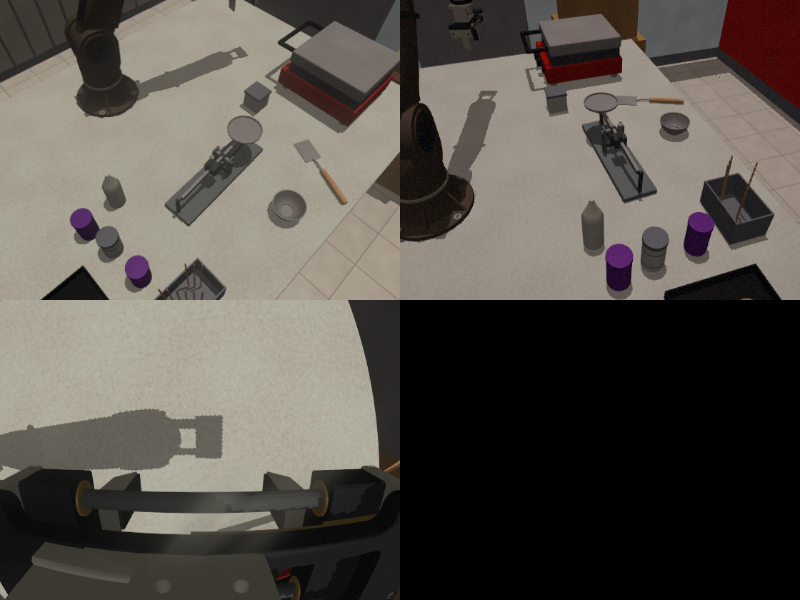

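The canister is the white one between two purple look-alikes (scene ≈ [339,156], side ≈ [348,352]). The scale runs along world y with the pan towards +y, and the tub and bottle are clear of it.

Run:
```python
from h import *
np.set_printoptions(precision=4,suppress=True)
for n,a,b in [("can",(339,156),(348,352)),("pA",(381,193),(325,421)),("pB",(318,122),(375,308))]:
    print(n,*tri([ray("scene",a),ray("side",b)]),atz("scene",a,.052),atz("side",b,.052))
print(atz("scene",(278,248),.1), "index")
s=arm.observe();Rm=R.from_rotvec(s["ee_rot"]).as_matrix()
print(s["joints"])
```

```text
can [ 0.5498 -0.3603  0.0476] [np.float64(0.00033217246957163883), np.float64(0.0003321724695715279)] [ 0.552  -0.3609  0.052 ] [ 0.5481 -0.3627  0.052 ]
pA [ 0.6788 -0.3613  0.0657] [np.float64(0.0021512396220897813), np.float64(0.002151239622089812)] [ 0.6732 -0.3585  0.052 ] [ 0.6868 -0.3549  0.052 ]
pB [ 0.4594 -0.3854  0.0445] [np.float64(0.0003365386123570109), np.float64(0.00033653861235694125)] [ 0.4636 -0.386   0.052 ] [ 0.4576 -0.3894  0.052 ]
[ 0.599  -0.1428  0.1   ] index
[-1.3736  0.4345  0.025   1.5732 -0.0116  1.134  -0.0751]
```

```bash
python3 -m inch '-0.154 -0.197 0 -0.3 0.0918; -0.154 -0.197 0 -0.3 0.0918; -0.154 -0.197 0 -0.3 0.0918; -0.154 -0.197 0 -0.3 0.0918; -0.154 -0.197 0 -0.3 0.0918' 20
python3 -m inch '-0.09 -0.23 0 0 0.0918; -0.09 -0.23 0 0 0.0918; -0.09 -0.23 0 0 0.0918; -0.09 -0.23 0 0 0.0918; -0.09 -0.23 0 0 0.0918'
python3 -m inch '-0.09 -0.23 0 0 0.0918; -0.09 -0.23 0 0 0.0918; -0.09 -0.23 0 0 0.0918; -0.09 -0.23 0 0 0.0918; -0.09 -0.23 0 0 0.0918'
```

```text
clock: 1.85
position: [0.274, 0.3615, 0.4049]
ee_rot: [-0.0, 3.141, 0.001]
force: [1.4, -0.3, 0.3]
width: 0.999
gripper_force: 0.0
clock: 2.35
position: [0.3638, 0.1312, 0.4051]
ee_rot: [0.0, 3.141, 0.001]
force: [0.5, 0.6, 0.1]
width: 1.0
gripper_force: 0.0
clock: 2.85
position: [0.4539, -0.0988, 0.4052]
ee_rot: [-0.0, 3.14, 0.0]
force: [0.5, 0.9, -0.9]
width: 0.998
gripper_force: 0.0
```

```bash
python3 -m inch '-0.07 -0.22 0 0 0.0918; -0.07 -0.22 0 0 0.0918; -0.07 -0.22 0 0 0.0918; -0.07 -0.22 0 0 0.0918; -0.07 -0.22 0 0 0.0918' | head -2
python3 - <<'E'
from h import *
np.set_printoptions(precision=4,suppress=True)
c=arm.get_calibration("wrist"); save("wrist","w1"); print(c["pose"],c["intrinsics"])
for q,z in [("canister_mid",.052),("knob",.14),("pan_floor",.138),("index",.1),("beam_tip",.08),("scale",0)]:
    for l in arm.place_of("wrist",q)[:4]: print(q,l["point"],round(l["conf"],2),atz("wrist",l["point"],z,c))
E
```

```text
clock: 3.35
position: [0.5237, -0.3202, 0.4047]
[[ 0.0021 -0.9684 -0.2494  0.4569]
 [ 1.      0.0017  0.0019 -0.3197]
 [-0.0014 -0.2494  0.9684  0.3842]
 [ 0.      0.      0.      1.    ]] [[325.1923   0.     282.2006]
 [  0.     325.1923 212.2534]
 [  0.       0.       1.    ]]
canister_mid [316.4, 251.1] 0.98 [ 0.6714 -0.3579  0.052 ]
scale [231.0, 528.7] 0.68 [0.5866 0.0623 0.    ]
```

View pics/w1.png

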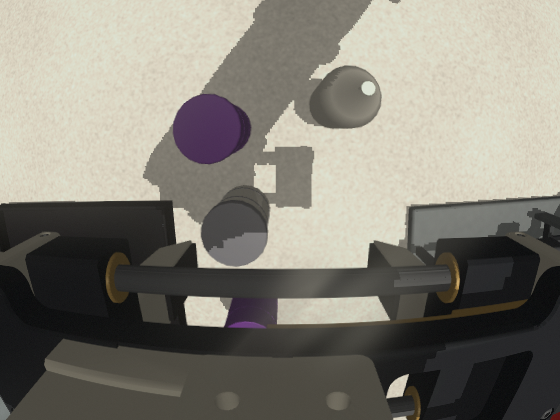

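The wrist view shows the canister lid centred at about [234,234], purple cans at [129,208] and [326,248], and the bottle at upper right.

Run:
```python
from h import *
print(atz("wrist",(234,234.5),.104), atz("wrist",(129,208),.104))
```

```text
[ 0.54971497 -0.35768901  0.104     ] [ 0.45472157 -0.37861411  0.104     ]
```

```bash
python3 -m inch '-0.026 -0.039 0.01 0 0.0918; -0.026 -0.039 0.05 0 0.0918; -0.026 -0.039 0.09 0 0.0918; -0.026 -0.039 0.13 0 0.0918; -0.026 -0.039 0.155 0 0.0918'
python3 -m inch '0 0 0.021 0 0.0918; 0 0 0.021 0 0.0918; 0 0 0.021 0 0.05; 0 0 0.021 0 0.05; 0 0 0.021 0 0.05' 20
python3 -m inch '0 0 0 0 0.05; 0 0 0 0 0.05; 0 0 0 0 0.05;0 0 0 0 0.05;0 0 0 0 0.05'
```

```text
clock: 4.2
position: [0.5493, -0.3532, 0.2471]
ee_rot: [0.003, -3.139, -0.004]
force: [0.1, 0.9, -0.4]
width: 1.0
gripper_force: 0.0
clock: 4.7
position: [0.5502, -0.3564, 0.2308]
ee_rot: [-0.0, 3.138, -0.004]
force: [-0.1, -4.4, 2.8]
width: 0.789
gripper_force: 2.1
clock: 5.2
position: [0.5499, -0.357, 0.2306]
ee_rot: [0.001, 3.139, -0.005]
force: [0.6, -3.7, 6.0]
width: 0.679
gripper_force: 19.9
```

```bash
python3 -m inch '0 0 0 0 0.075; 0 0 0 0 0.075; 0 0 0.008 0 0.075; 0 0 0.008 0 0.055; 0 0 0.008 0 0.05'
python3 -m inch '0 0 0 0 0.05; 0 0 0 0 0.05; 0 0 0 0 0.05;0 0 0 0 0.05;0 0 0 0 0.05' 20
```

```text
clock: 5.7
position: [0.5494, -0.3555, 0.2201]
ee_rot: [0.0, -3.141, -0.0]
force: [0.6, -3.7, -0.0]
width: 0.693
gripper_force: 1.3
clock: 6.2
position: [0.5496, -0.355, 0.2204]
ee_rot: [0.001, -3.141, -0.001]
force: [0.3, -0.1, -4.8]
width: 0.65
gripper_force: 19.9
```

```bash
python3 -m inch '0 0 -0.02 0 0.05; 0 0 -0.06 0 0.05; 0 0 -0.11 0 0.05; 0 0 -0.16 0 0.05; 0 0 -0.205 0 0.05'
python3 -m inch '0 0.03 0 0 0.05; 0 0.07 0 0 0.05; 0.02 0.12 0 0 0.05; 0.04 0.17 0 0 0.05; 0.05 0.22 0 0 0.05'
python3 -m inch '0 0.05 0 0 0.05; 0 0.10 0 0 0.05; 0 0.15 0 0 0.05; 0 0.185 0 0 0.05; 0 0.2 0 0 0.05'
python3 - <<'E'
from h import *
np.set_printoptions(precision=4,suppress=True)
c=arm.get_calibration("wrist"); save("wrist","w2"); 
for q,z in [("canister_mid",.2),("knob",.14),("pan_floor",.138),("index",.1),("beam_tip",.08),("scale",0)]:
    for l in arm.place_of("wrist",q)[:4]: print(q,l["point"],round(l["conf"],2),atz("wrist",l["point"],z,c))
E
```

```text
clock: 6.7
position: [0.5493, -0.3553, 0.4281]
ee_rot: [0.0, 3.141, -0.0]
force: [1.6, -1.3, -5.2]
width: 0.653
gripper_force: 19.9
clock: 7.2
position: [0.4996, -0.1426, 0.4255]
ee_rot: [-0.002, -3.141, -0.001]
force: [1.6, 1.6, -4.5]
width: 0.648
gripper_force: 19.9
clock: 7.7
position: [0.5007, 0.0606, 0.4255]
ee_rot: [0.009, -3.141, -0.003]
force: [0.0, -1.0, -4.0]
width: 0.652
gripper_force: 19.9
```

View pics/w2.png

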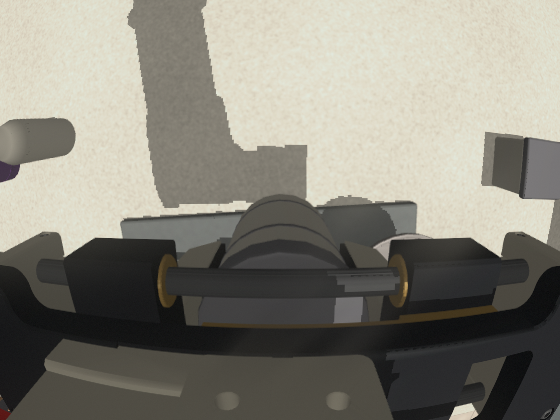

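The canister is held upright. The base plate's near edge shows from about [219,122] to [203,416], with the pan partly hidden at [245,410].

Run:
```python
from h import *
np.set_printoptions(precision=4,suppress=True)
# base plate near-edge top corners: scale x=-.055?, y=-.225 / .175, z=.018
A=atz("wrist",(219,122),.018);B=atz("wrist",(203,416),.018);d=(B-A)[:2];print(A,B,np.linalg.norm(d))
u=d/np.linalg.norm(d);n=np.array([u[1],-u[0]])
o=A[:2]+.225*u+.055*n
print("u",u,"origin",o,"pan",o+.11*u,"index",o-.214*u)
for q in ["pan_floor","knob","beam_tip"]:
  rs=[]
  for c in ["scene","side"]:
    L=arm.place_of(c,q); print(q,c,[(l["point"],round(l["conf"],2)) for l in L[:1]])
    if L: rs.append(ray(c,L[0]["point"]))
  if len(rs)==2: print(tri(rs))
```

```text
[ 0.5432 -0.1609  0.018 ] [0.5223 0.2283 0.018 ] 0.38980879066961754
u [-0.0536  0.9986] origin [0.5861 0.0667] pan [0.5802 0.1765] index [ 0.5975 -0.147 ]
pan_floor scene [([181.0, 344.6], 0.82)]
pan_floor side [([143.3, 280.1], 0.79)]
(array([0.5808, 0.1872, 0.1319]), [np.float64(0.0015887650621338556), np.float64(0.001588765062133818)])
knob scene [([224.6, 296.2], 0.87)]
knob side [([182.8, 309.6], 0.94)]
(array([0.5936, 0.0077, 0.1387]), [np.float64(0.0039099894679405865), np.float64(0.003909989467940665)])
beam_tip scene [([283.4, 247.0], 0.71)]
beam_tip side [([242.7, 334.2], 0.89)]
(array([ 0.6001, -0.1465,  0.0889]), [np.float64(0.0035821465232422607), np.float64(0.0035821465232422534)])
```

```bash
python3 -m inch '-0.03 0.04 0 0 0.05; -0.06 0.08 0 0 0.05; -0.08 0.11 0 0 0.05; -0.081 0.121 0.015 0 0.05; -0.081 0.121 0.03 0 0.05'
python3 -m inch '0 0 0.01 0 0.05; 0 0 0.015 0 0.05; 0 0 0.02 0 0.05; 0 0 0.023 0 0.05; 0 0 0.023 0 0.05'
python3 - <<'E'
from h import *
np.set_printoptions(precision=4,suppress=True)
a=save("scene","s3");b=save("side","d3")
cv2.imwrite("pics/all3.png",cv2.cvtColor(np.hstack([cv2.resize(a[100:300,220:420],(400,400)),cv2.resize(b[60:260,220:420],(400,400))]),cv2.COLOR_RGB2BGR))
for q in ["canister_mid","pan_floor","knob","beam_tip"]:
  rs=[]
  for c in ["scene","side"]:
    L=arm.place_of(c,q); print(q,c,[(l["point"],round(l["conf"],2)) for l in L[:4]])
    if L: rs.append(ray(c,L[0]["point"]))
  if len(rs)==2: print(tri(rs))
E
```

```text
clock: 8.85
position: [0.5826, 0.1799, 0.3946]
ee_rot: [0.006, -3.142, -0.001]
force: [-1.0, -1.2, -4.6]
width: 0.652
gripper_force: 20.0
clock: 9.35
position: [0.5824, 0.1768, 0.3728]
ee_rot: [0.001, 3.141, 0.0]
force: [-0.3, 0.0, -4.3]
width: 0.648
gripper_force: 20.0
canister_mid scene [([317.7, 122.4], 0.7), ([163.4, 344.9], 0.66)]
canister_mid side [([122.9, 278.2], 0.9), ([327.7, 418.5], 0.88), ([374.6, 306.1], 0.77)]
(array([ 0.5396, -0.3408,  0.4249]), [np.float64(0.12316730066891554), np.float64(0.12316730066891561)])
pan_floor scene [([176.8, 341.0], 0.77), ([279.5, 248.2], 0.52)]
pan_floor side [([143.7, 282.6], 0.75)]
(array([0.5784, 0.1734, 0.1462]), [np.float64(0.008682129023112443), np.float64(0.00868212902311237)])
knob scene [([224.6, 297.2], 0.71)]
knob side [([180.3, 309.0], 0.66)]
(array([0.5947, 0.01  , 0.1417]), [np.float64(0.0015838266139570983), np.float64(0.0015838266139570727)])
beam_tip scene [([279.0, 249.9], 0.62)]
beam_tip side [([241.5, 334.9], 0.86)]
(array([ 0.6005, -0.1393,  0.0901]), [np.float64(0.0012282782535571349), np.float64(0.0012282782535572008)])
```

View pics/all3.png

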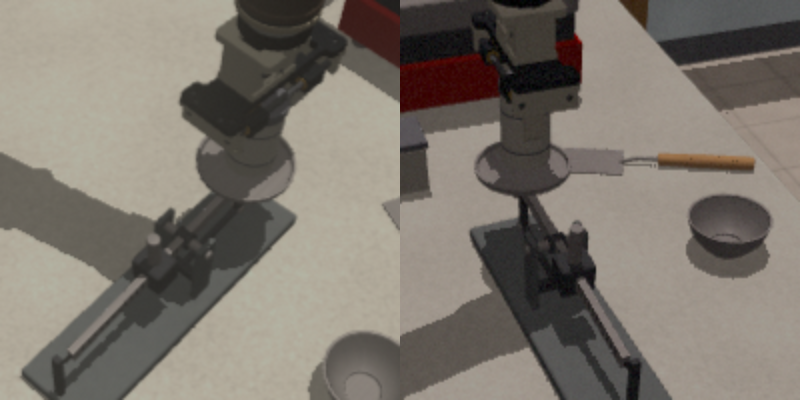

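The crops show the held canister just above the middle of the pan, still upright, with the knob near the pivot.

```bash
python3 -m inch '0 0 0.006 0 0.05; 0 0 0.012 0 0.05; 0 0 0.016 0 0.05; 0 0 0.020 0 0.05; 0 0 0.024 0 0.05'
python3 -m inch '0 0 0.003 0 0.05; 0 0 0.006 0 0.05; 0 0 0.008 0 0.05; 0 0 0.008 0 0.05; 0 0 0.008 0 0.05'
```

```text
clock: 10.35
position: [0.5824, 0.1773, 0.3484]
ee_rot: [0.001, -3.141, -0.0]
force: [-0.7, 1.3, -2.1]
width: 0.653
gripper_force: 20.0
clock: 10.85
position: [0.5824, 0.1771, 0.3408]
ee_rot: [0.0, -3.142, 0.0]
force: [-0.4, 0.6, -2.1]
width: 0.649
gripper_force: 20.0
```

```bash
python3 -m inch '0 0 0.0015 0 0.05; 0 0 0.003 0 0.05; 0 0 0.003 0 0.05; 0 0 0.003 0 0.05'
```

```text
clock: 11.25
position: [0.5825, 0.1769, 0.3377]
ee_rot: [0.0, 3.141, -0.0]
force: [-0.6, -1.0, -2.3]
width: 0.651
gripper_force: 20.0
```

```bash
python3 -m inch '0 0 0.001 0 0.05; 0 0 0.0015 0 0.05; 0 0 0.0015 0 0.05'
```

```text
clock: 11.55
position: [0.5825, 0.1768, 0.337]
ee_rot: [0.0, 3.141, 0.0]
force: [-3.7, -1.7, 4.6]
width: 0.649
gripper_force: 20.0
```

```bash
python3 -m inch '0 0 -0.0005 0 0.06; 0 0 -0.0005 0 0.063; 0 0 -0.0005 0 0.067; 0 0 -0.0005 0 0.072; 0 0 -0.0005 0 0.078' 5
python3 -m inch '0 0 0 0 0.0918; 0 0 0 0 0.0918; 0 0 -0.02 0 0.0918; 0 0 -0.06 0 0.0918; 0 0 -0.1 0 0.0918'
python3 - <<'E'
from h import *
np.set_printoptions(precision=4,suppress=True)
a=save("scene","s4");b=save("side","d4")
cv2.imwrite("pics/all4.png",cv2.cvtColor(np.hstack([cv2.resize(a[100:300,220:420],(400,400)),cv2.resize(b[60:260,220:420],(400,400))]),cv2.COLOR_RGB2BGR))
for q in ["canister_mid","knob","beam_tip","pan_floor","index"]:
  rs=[]
  for c in ["scene","side"]:
    L=[l for l in arm.place_of(c,q) if l["point"][0]<300]; print(q,c,[(l["point"],round(l["conf"],2)) for l in L[:4]])
    if L: rs.append(ray(c,L[0]["point"]))
  if len(rs)==2: print(tri(rs))
E
```

```text
clock: 12.05
position: [0.5825, 0.1773, 0.3367]
ee_rot: [-0.0, 3.141, 0.0]
force: [0.1, -0.2, -0.1]
width: 0.822
gripper_force: 0.0
clock: 12.55
position: [0.5822, 0.177, 0.4374]
ee_rot: [-0.0, -3.14, 0.001]
force: [1.7, 1.5, -0.3]
width: 0.999
gripper_force: 0.0
canister_mid scene [([174.0, 344.8], 0.82)]
canister_mid side [([132.5, 281.7], 0.66), ([237.1, 335.4], 0.27)]
(array([0.583 , 0.1787, 0.1675]), [np.float64(0.0013879400524132017), np.float64(0.001387940052413212)])
knob scene [([219.5, 302.3], 0.84)]
knob side [([175.7, 308.5], 0.95)]
(array([0.5966, 0.0237, 0.1461]), [np.float64(0.0037406008530195965), np.float64(0.003740600853019551)])
beam_tip scene [([272.9, 248.4], 0.66), ([173.1, 344.0], 0.19)]
beam_tip side [([228.4, 337.4], 0.76), ([216.7, 295.5], 0.3)]
(array([ 0.6028, -0.1434,  0.1287]), [np.float64(0.00029674356230520145), np.float64(0.0002967435623051545)])
pan_floor scene [([186.2, 344.5], 0.77)]
pan_floor side [([151.7, 283.2], 0.9), ([227.6, 336.5], 0.54)]
(array([0.5851, 0.1853, 0.1109]), [np.float64(0.005628599546839803), np.float64(0.005628599546839864)])
index scene [([282.2, 248.1], 0.88), ([220.3, 301.5], 0.54)]
index side [([240.1, 332.1], 0.93)]
(array([ 0.5988, -0.1418,  0.0905]), [np.float64(0.005503557166885046), np.float64(0.005503557166885171)])
```

View pics/all4.png

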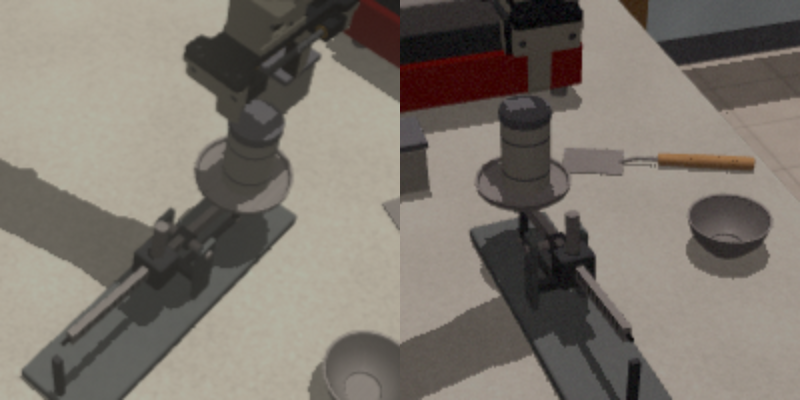

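The canister stands upright in the pan, and the counterpoise end is up on its stop. I'll turn the closed gripper across the beam to use as a pusher on the pan side of the knob.

```bash
python3 -m inch '-0.002 -0.03 0 -0.15 0.0918; -0.004 -0.07 0 -0.3 0.05; -0.007 -0.117 0 -0.45 0; -0.007 -0.117 0 -0.6 0; -0.007 -0.117 0 -0.75 0' 5
python3 -m inch '0 0 0 -0.15 0; 0 0 0 -0.3 0; 0 0 0 -0.45 0; 0 0 0 -0.6 0; 0 0 0 -0.75 0'
python3 -m inch '0 0 0 -0.125 0; 0 0 0 -0.125 0'
python3 - <<'E'
from h import *
np.set_printoptions(precision=4,suppress=True)
print(arm.observe()["joints"])
save("wrist","w5")
for z in (.15,.155):
  for l in arm.place_of("wrist","knob")[:2]: print(l["point"],l["conf"],atz("wrist",l["point"],z))
for q in ["knob"]:
  rs=[]
  for c in ["scene","side"]:
    arm.get_image(c)
    L=arm.place_of(c,q)[:1]; print(q,c,[(l["point"],round(l["conf"],2)) for l in L])
    if L: rs.append(ray(c,L[0]["point"]))
  if len(rs)==2: print(tri(rs))
E
```

```text
clock: 13.65
position: [0.5895, 0.0579, 0.4367]
ee_rot: [1.154, -2.922, 0.001]
force: [1.1, 0.5, -0.6]
width: 0.699
gripper_force: 0.0
clock: 14.15
position: [0.5896, 0.0613, 0.4335]
ee_rot: [2.055, -2.366, -0.003]
force: [-0.2, -0.1, -1.1]
width: 0.264
gripper_force: 0.0
clock: 14.35
position: [0.5896, 0.0602, 0.4329]
ee_rot: [2.199, -2.232, -0.006]
force: [0.1, -0.2, -0.0]
width: 0.092
gripper_force: 0.0
[ 0.1711  0.4175 -0.518   1.5772  0.2161  1.2138  2.7395]
[162.4, 278.1] 0.78 [0.5901 0.0187 0.15  ]
[162.4, 278.1] 0.78 [0.5898 0.0181 0.155 ]
knob scene [([219.9, 302.3], 0.74)]
knob side [([176.4, 308.9], 0.95)]
(array([0.5971, 0.0232, 0.1448]), [np.float64(0.004166880377154912), np.float64(0.004166880377154788)])
```

View pics/w5.png

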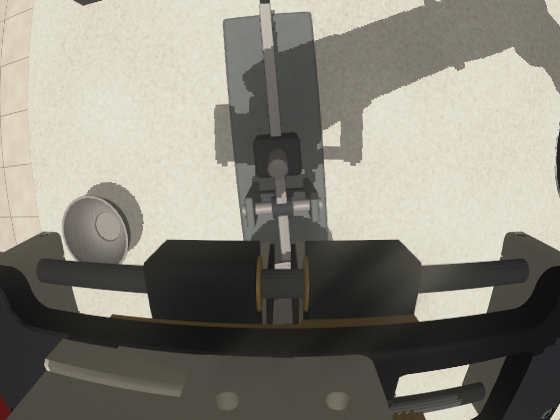

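The wrist view shows the knob at [162,278], ahead of the closed fingers on the beam line. Joint 7 is right at its limit, though, so I'll unwind by half a turn, which gives the same pusher.

```bash
for i in 1 2 3 4; do python3 -m inch '0 0 0 0.15 0; 0 0 0 0.3 0; 0 0 0 0.45 0; 0 0 0 0.6 0; 0 0 0 0.75 0' | sed -n 2,3p; done
python3 -m inch '0 0 0 0.14 0; 0 0 0 0.14 0'
python3 -c "
from h import *
s=arm.observe();print(s['joints']);print(R.from_rotvec(s['ee_rot']).as_matrix().round(3))"
```

```text
position: [0.5896, 0.0613, 0.4335]
ee_rot: [1.217, -2.887, 0.001]
position: [0.5896, 0.0613, 0.4336]
ee_rot: [0.075, -3.133, 0.006]
position: [0.5896, 0.0613, 0.4337]
ee_rot: [-1.079, -2.944, 0.01]
position: [0.5896, 0.0613, 0.4338]
ee_rot: [-2.084, -2.347, 0.012]
clock: 16.9
position: [0.5896, 0.0614, 0.4337]
ee_rot: [-2.239, -2.2, 0.012]
force: [0.3, -0.2, 0.8]
width: 0.01
gripper_force: 0.0
[-0.29388798  0.36123784  0.13744928  1.61789381 -0.04990858  1.17388809
 -0.16280721]
[[ 0.017  1.    -0.007]
 [ 1.    -0.017 -0.004]
 [-0.004 -0.007 -1.   ]]
```

```bash
python3 -m inch '0 0 0.03 -0.07 0; 0 0 0.06 -0.07 0; 0 0 0.09 -0.07 0; 0 0 0.11 -0.07 0; 0 0 0.11 -0.07 0'
python3 -m inch '-0.004 0 0 0 0; -0.008 0 0 0 0; -0.012 0 0 0 0; -0.014 0 0 0 0; -0.016 0 0 0 0'
python3 -c "
from h import *
b=save('scene','s6');a=save('side','d6')
cv2.imwrite('pics/all6.png',cv2.cvtColor(np.hstack([cv2.resize(b[100:300,220:420],(400,400)),cv2.resize(a[60:260,220:420],(400,400))]),cv2.COLOR_RGB2BGR))"
```

```text
clock: 17.4
position: [0.5877, 0.0604, 0.3209]
ee_rot: [-2.151, -2.281, 0.019]
force: [-0.3, -0.7, 0.8]
width: 0.005
gripper_force: 0.0
clock: 17.9
position: [0.5898, 0.0438, 0.324]
ee_rot: [-2.159, -2.279, 0.011]
force: [0.3, 0.6, 0.4]
width: 0.003
gripper_force: 0.0
```

View pics/all6.png

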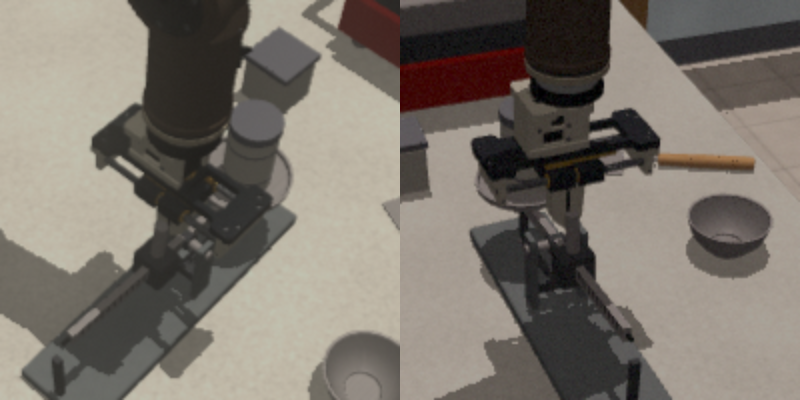

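The pusher tip is now just beside the knob, with the canister undisturbed. I'll start pushing slowly.

```bash
python3 -m inch '-0.003 0 0 0 0; -0.006 0 0 0 0; -0.009 0 0 0 0; -0.012 0 0 0 0; -0.015 0 0 0 0'
python3 -m inch '-0.003 0 0 0 0; -0.006 0 0 0 0; -0.009 0 0 0 0; -0.012 0 0 0 0; -0.015 0 0 0 0'
```

```text
clock: 18.5
position: [0.5905, 0.0295, 0.3234]
ee_rot: [-2.157, -2.279, 0.012]
force: [-0.0, 4.6, -1.3]
width: 0.005
gripper_force: 2.2
clock: 19.0
position: [0.5914, 0.014, 0.3236]
ee_rot: [-2.158, -2.279, 0.012]
force: [1.1, 4.2, -2.5]
width: 0.007
gripper_force: 2.3
```

```bash
python3 -m inch '-0.004 0 0 0 0; -0.008 0 0 0 0; -0.012 0 0 0 0; -0.016 0 0 0 0; -0.02 0 0 0 0'
python3 -m inch '-0.003 0 0 0 0; -0.006 0 0 0 0; -0.009 0 0 0 0; -0.012 0 0 0 0; -0.015 0 0 0 0'
python3 -m inch '0.004 0 0 0 0; 0.01 0 0 0 0; 0.012 0 0 0 0; 0.012 0 0 0 0; 0.012 0 0 0 0'
python3 -m inch '0 0 0 0 0; 0 0 0 0 0; 0 0 0 0 0; 0 0 0 0 0; 0 0 0 0 0' | sed -n 1,2p
cat > tilt.py <<'E'
from h import *
import sys
n=sys.argv[1]
b=save('scene','s'+n);a=save('side','d'+n)
cv2.imwrite(f'pics/all{n}.png',cv2.cvtColor(np.hstack([cv2.resize(b[200:300,220:320],(400,400)),cv2.resize(a[160:260,280:380],(400,400))]),cv2.COLOR_RGB2BGR))
for q in ["beam_tip","knob","index","pan_floor"]:
  rs=[]
  for c in ["scene","side"]:
    L=arm.place_of(c,q)[:1]; print(q,c,[(np.round(l["point"],1),round(l["conf"],2)) for l in L])
    if L: rs.append(ray(c,L[0]["point"]))
  if len(rs)==2: print(np.round(tri(rs)[0],4))
E
python3 tilt.py 7
```

```text
clock: 19.5
position: [0.5926, -0.0061, 0.3237]
ee_rot: [-2.158, -2.279, 0.012]
force: [3.2, 3.5, -1.4]
width: 0.001
gripper_force: 2.4
clock: 20.0
position: [0.5935, -0.0209, 0.3238]
ee_rot: [-2.158, -2.279, 0.012]
force: [3.4, 3.9, -2.6]
width: 0.007
gripper_force: 2.5
clock: 20.5
position: [0.5925, -0.0088, 0.3236]
ee_rot: [-2.158, -2.279, 0.013]
force: [-1.0, -0.3, 1.0]
width: 0.004
gripper_force: 0.0
clock: 21.0
position: [0.5926, -0.0088, 0.3236]
beam_tip scene [(array([274.6, 251. ]), 0.81)]
beam_tip side [(array([230.2, 335.4]), 0.89)]
[ 0.6032 -0.1367  0.1162]
knob scene []
knob side [(array([188.2, 316.6]), 0.89)]
index scene [(array([278.6, 249.5]), 0.83)]
index side [(array([241. , 335.8]), 0.83)]
[ 0.6011 -0.141   0.0935]
pan_floor scene [(array([187.6, 341.8]), 0.78)]
pan_floor side [(array([150.3, 282.2]), 0.65)]
[0.583  0.1772 0.117 ]
```

View pics/all7.png

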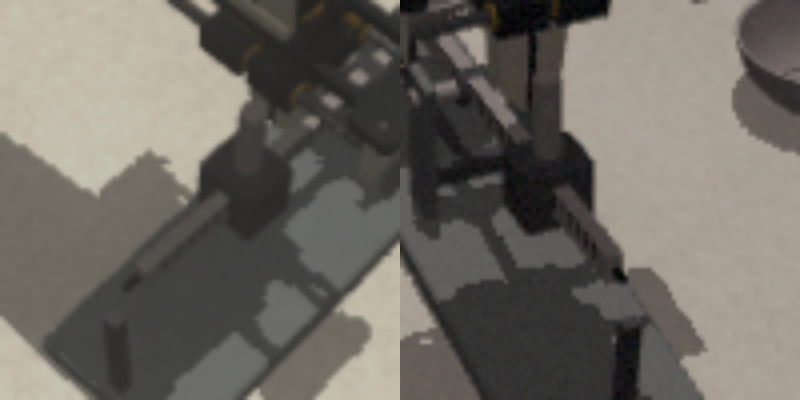

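The pointer (side crop [620,275]) is well above the post top ([628,322]), so the beam is still on the pan stop. I'll push about 18 mm more.

```bash
python3 -m inch '-0.006 0 0 0 0; -0.011 0 0 0 0; -0.015 0 0 0 0; -0.019 0 0 0 0; -0.023 0 0 0 0'
python3 -m inch '-0.003 0 0 0 0; -0.005 0 0 0 0; -0.007 0 0 0 0'
python3 -m inch '0.004 0 0 0 0; 0.01 0 0 0 0; 0.012 0 0 0 0; 0.012 0 0 0 0; 0.012 0 0 0 0'
python3 -m inch '0 0 0 0 0; 0 0 0 0 0; 0 0 0 0 0; 0 0 0 0 0; 0 0 0 0 0' | sed -n 1,2p
python3 -m inch '0 0 0 0 0; 0 0 0 0 0; 0 0 0 0 0; 0 0 0 0 0; 0 0 0 0 0' | sed -n 1,2p
python3 tilt.py 8
```

```text
clock: 22.0
position: [0.5939, -0.0316, 0.3235]
ee_rot: [-2.157, -2.279, 0.012]
force: [1.2, 4.2, -2.8]
width: 0.005
gripper_force: 2.2
clock: 22.3
position: [0.5943, -0.0387, 0.3237]
ee_rot: [-2.158, -2.279, 0.012]
force: [2.1, 4.2, -2.9]
width: 0.005
gripper_force: 2.2
clock: 22.8
position: [0.5935, -0.0268, 0.3237]
ee_rot: [-2.158, -2.279, 0.013]
force: [-0.3, 0.1, -0.3]
width: 0.002
gripper_force: 0.0
clock: 23.3
position: [0.5935, -0.0267, 0.3236]
clock: 23.8
position: [0.5936, -0.0267, 0.3236]
beam_tip scene [(array([280. , 247.3]), 0.76)]
beam_tip side [(array([240.4, 337.2]), 0.68)]
[ 0.6021 -0.1476  0.0999]
knob scene [(array([243.3, 273.6]), 0.73)]
knob side [(array([147.7, 216.9]), 0.67)]
[0.4945 0.0005 0.1783]
index scene [(array([278.5, 247.4]), 0.55)]
index side [(array([241.7, 333.7]), 0.69)]
[ 0.5968 -0.1429  0.0934]
pan_floor scene [(array([181. , 343.7]), 0.59)]
pan_floor side [(array([144.7, 282.6]), 0.5)]
[0.583  0.1806 0.1344]
```

Something changed, so I'll look closely.

```bash
python3 -c "
import cv2,numpy as np
a=cv2.imread('pics/s8.png');b=cv2.imread('pics/d8.png')
f=lambda i:cv2.resize(i,(400,400),interpolation=cv2.INTER_CUBIC)
cv2.imwrite('pics/z8.png',np.clip(np.hstack([f(a[255:305,222:272]),f(b[215:265,310:360])])*1.6,0,255))"
```

```text
[ WARN:0@0.046] global loadsave.cpp:1063 imwrite_ Unsupported depth image for selected encoder is fallbacked to CV_8U.
```

View pics/z8.png

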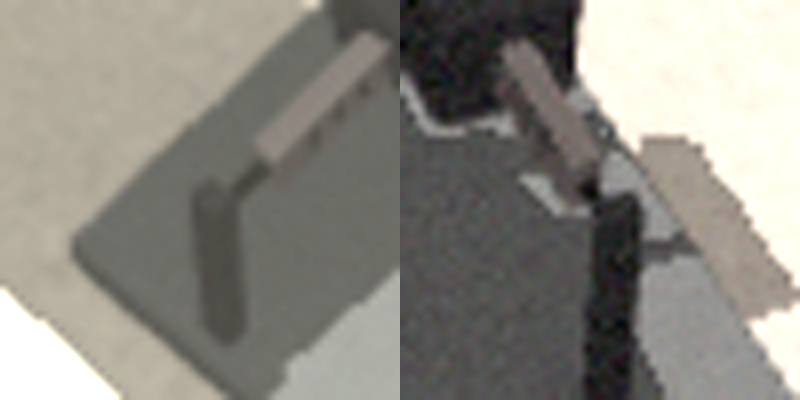

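The pointer tip is at or slightly below the post top. I'll compare it numerically with the known stop positions (s3 at -0.1, s4 at +0.1).

```bash
cat > proj.py <<'E'
from h import *
def pix(cam,P):
    c=arm.get_calibration(cam);K=np.array(c["intrinsics"]);T=np.array(c["pose"])
    q=T[:3,:3].T@(np.array(P)-T[:3,3]);return np.array([K[1,2]+K[1,1]*(-q[1])/(-q[2]),K[0,2]+K[0,0]*q[0]/(-q[2])])
u=np.array([-.054,.9985]);o=np.array([.588,.0705])
def pt(s,h,t): # on-beam coordinate
    y=s*np.cos(t)+h*np.sin(t); z=.1-s*np.sin(t)+h*np.cos(t); return [*(o+u*y),z]
E
python3 - <<'E'
from proj import *
np.set_printoptions(precision=1,suppress=True)
for cam,pre in [("scene","s"),("side","d")]:
    print(cam,"index",pix(cam,[*(o-.214*u),.1]),"origin",pix(cam,[*o,0]))
    for t in (-.1,-.05,0,.05,.1):
        print(t,"tip",pix(cam,pt(-.206,0,t)),"pan",pix(cam,[*(o+.11*u),.128-.11*t]))
    ims={n:cv2.imread(f"pics/{pre}{n}.png").astype(np.float32) for n in (0,3,4,7,8)}
    # dark pointer pixel & bright beam end location
    k=pix(cam,pt(-.206,0,0)).astype(int)
    big=[]
    for n in (3,4,8):
        c=ims[n][k[0]-22:k[0]+22,k[1]-22:k[1]+22]
        c=cv2.resize(c,(264,264),interpolation=cv2.INTER_CUBIC)*1.6
        for t,col in ((-.1,(0,0,255)),(0,(0,255,0)),(.1,(255,0,0))):
            p=(pix(cam,pt(-.206,0,t))-k+22)*6
            cv2.circle(c,(int(p[1]),int(p[0])),3,col,-1)
        p=(pix(cam,[*(o-.214*u),.1])-k+22)*6;cv2.circle(c,(int(p[1]),int(p[0])),3,(255,0,255),-1)
        big.append(np.clip(c,0,255))
    np.save(f"pics/{cam}.npy",np.hstack(big))
cv2.imwrite("pics/cmp.png",np.vstack([np.load("pics/scene.npy"),np.load("pics/side.npy")]).astype(np.uint8))
E
```

```text
scene index [278.3 248. ] origin [240.9 309.7]
-0.1 tip [279.9 251.3] pan [181.7 343.4]
-0.05 tip [278.  250.9] pan [183.1 343.1]
0 tip [275.8 250.6] pan [184.5 342.9]
0.05 tip [273.5 250.5] pan [185.9 342.6]
0.1 tip [271.  250.6] pan [187.4 342.3]
side index [238.9 335. ] origin [212.  296.8]
-0.1 tip [243.3 332.6] pan [141.8 280.9]
-0.05 tip [239.9 333. ] pan [143.6 281. ]
0 tip [236.4 333.3] pan [145.5 281. ]
0.05 tip [232.6 333.6] pan [147.4 281. ]
0.1 tip [228.7 333.7] pan [149.2 281.1]
```

View pics/cmp.png

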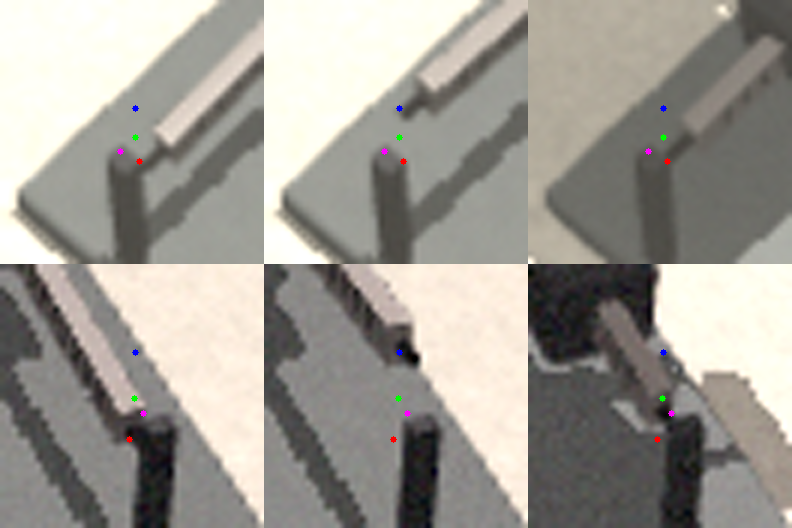

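Interpolating the beam end between the two stop views gives a tilt of about -0.065, so I overshot by about 9 mm. I'll hop over the knob and push back lightly from the outer side.

```bash
python3 -m inch '0 0 -0.03 0 0; 0 0 -0.052 0 0; -0.02 0 -0.052 0 0; -0.045 0 -0.052 0 0; -0.06 0 -0.052 0 0' | sed -n 1,4p
python3 -m inch '0 0 0 0 0; 0 0 0.02 0 0; 0 0 0.04 0 0; 0 0 0.052 0 0; 0 0 0.052 0 0'| sed -n 1,4p
python3 -m inch '0.003 0 0 0 0; 0.006 0 0 0 0; 0.009 0 0 0 0; 0.011 0 0 0 0; 0.013 0 0 0 0'| sed -n 1,4p
```

```text
clock: 24.8
position: [0.5971, -0.0884, 0.3761]
ee_rot: [-2.16, -2.277, 0.013]
force: [-0.2, 0.2, -0.2]
clock: 25.3
position: [0.5963, -0.0855, 0.322]
ee_rot: [-2.155, -2.277, 0.016]
force: [-0.4, 0.9, 0.4]
clock: 25.8
position: [0.5962, -0.0737, 0.3243]
ee_rot: [-2.159, -2.279, 0.012]
force: [-0.4, -3.8, 2.5]
```

```bash
python3 -m inch '0.001 0 0 0 0; 0.002 0 0 0 0'| sed -n 1,4p; python3 -m inch '0.001 0 0 0 0; 0.002 0 0 0 0'| sed -n 1,4p; python3 -m inch '0.001 0 0 0 0; 0.002 0 0 0 0'| sed -n 1,4p
```

```text
clock: 26.0
position: [0.5961, -0.0716, 0.324]
ee_rot: [-2.158, -2.279, 0.012]
force: [0.2, -5.3, 2.9]
clock: 26.2
position: [0.596, -0.0696, 0.3238]
ee_rot: [-2.158, -2.279, 0.012]
force: [0.3, -3.9, 2.7]
clock: 26.4
position: [0.5959, -0.0676, 0.3238]
ee_rot: [-2.158, -2.279, 0.012]
force: [0.7, -4.2, 1.8]
```

```bash
python3 -m inch '-0.006 0 0 0 0; -0.012 0 0 0 0; -0.014 0 0 0 0; -0.014 0 0 0 0; -0.014 0 0 0 0'| sed -n 1,4p
for i in 1 2 3; do python3 -m inch '-0 0 0 0 0; 0 0 0 0 0; 0 0 0 0 0; 0 0 0 0 0; 0 0 0 0 0'| sed -n 1p;done
python3 tilt.py 9
cat > cmp.py <<'E'
# track the bright beam-end/pan between reference images (s3:-.1, s4:+.1) and a new one
from proj import *
import sys
for cam,pre in (("scene","s"),("side","d")):
    k=pix(cam,[*(o+.11*u),.128]).astype(int)
    U=6; g=lambda n,a,b,c,d:cv2.resize(cv2.createCLAHE(2).apply(cv2.imread(f"pics/{pre}{n}.png",0)[a:b,c:d]),None,fx=U,fy=U,interpolation=cv2.INTER_CUBIC)
    for name,(r0,r1,c0,c1) in {"panfront":(k[0]+6,k[0]+24,k[1]-30,k[1]+30)}.items():
        T=g(4,r0,r1,c0,c1)
        for n in [0,7,8]+sys.argv[1:]:
            m=cv2.matchTemplate(g(n,r0-14,r1+10,c0-6,c1+6),T,cv2.TM_CCOEFF_NORMED);_,v,_,p=cv2.minMaxLoc(m)
            print(cam,name,n,"drow",round(p[1]/U-14,2),"dcol",round(p[0]/U-6,2),round(v,2))
E
python3 cmp.py 9
```

```text
clock: 26.9
position: [0.5965, -0.0815, 0.3237]
ee_rot: [-2.158, -2.278, 0.012]
force: [-0.5, -0.3, -1.5]
clock: 27.4
clock: 27.9
clock: 28.4
beam_tip scene [(array([274.4, 253. ]), 0.96)]
beam_tip side [(array([230.4, 337.6]), 0.76)]
[ 0.6069 -0.1349  0.1151]
knob scene [(array([238.4, 280.5]), 0.44)]
knob side [(array([187.5, 317.9]), 0.64)]
[ 0.5984 -0.0451  0.1576]
index scene [(array([278.1, 246.7]), 0.61)]
index side [(array([239.8, 334.1]), 0.67)]
[ 0.5971 -0.1448  0.0997]
pan_floor scene [(array([185.2, 339.2]), 0.57)]
pan_floor side [(array([148.6, 283.3]), 0.9)]
[0.5815 0.1669 0.1307]
scene panfront 0 drow -0.33 dcol -0.5 0.54
scene panfront 7 drow 0.0 dcol 0.0 0.82
scene panfront 8 drow -4.0 dcol 1.17 0.71
scene panfront 9 drow -0.33 dcol 0.0 0.88
side panfront 0 drow -7.17 dcol -0.17 0.69
side panfront 7 drow -3.33 dcol -5.67 0.48
side panfront 8 drow 0.17 dcol -1.5 0.48
side panfront 9 drow -0.5 dcol -0.17 0.34
```

The tilt is now about +0.075, the same as after the first push (TCP y -0.021). The second push (to -0.0387) gave about -0.05, so balance should be an outward push ending at TCP y ≈ -0.0316.

```bash
python3 -m inch '0 0 -0.03 0 0; 0 0 -0.055 0 0; 0.03 0 -0.055 0 0; 0.06 0 -0.055 0 0; 0.084 0 -0.055 0 0' | sed -n 1,4p
python3 -m inch '0 0 0 0 0; 0 0 0.02 0 0; 0 0 0.04 0 0; 0 0 0.055 0 0; 0 0 0.055 0 0'| sed -n 1,4p
python3 -m inch '-0.004 0 0 0 0; -0.008 0 0 0 0; -0.012 0 0 0 0; -0.015 0 0 0 0; -0.018 0 0 0 0'| sed -n 1,4p
```

```text
clock: 29.4
position: [0.5923, 0.0041, 0.3788]
ee_rot: [-2.157, -2.279, 0.011]
force: [0.1, -0.2, 0.3]
clock: 29.9
position: [0.5912, 0.0015, 0.3216]
ee_rot: [-2.157, -2.276, 0.018]
force: [-1.2, -0.2, 0.0]
clock: 30.4
position: [0.593, -0.0162, 0.324]
ee_rot: [-2.159, -2.278, 0.012]
force: [-0.1, -0.4, -0.2]
```

```bash
python3 -m inch '-0.003 0 0 0 0; -0.006 0 0 0 0; -0.009 0 0 0 0; -0.012 0 0 0 0; -0.0145 0 0 0 0'| sed -n 1,4p; python3 -m inch '0 0 0 0 0'| sed -n 1,4p
```

```text
clock: 30.9
position: [0.5938, -0.0297, 0.3234]
ee_rot: [-2.156, -2.279, 0.012]
force: [1.4, 4.5, -3.1]
clock: 31.0
position: [0.5938, -0.0303, 0.3235]
ee_rot: [-2.158, -2.278, 0.013]
force: [0.8, 3.8, -2.7]
```

```bash
python3 -m inch '-0.0006 0 0 0 0;-0.0012 0 0 0 0;-0.0012 0 0 0 0'| sed -n 1,4p
python3 -m inch '0.006 0 0 0 0; 0.015 0 0 0 0; 0.015 0 -0.03 0 0; 0.015 0 -0.06 0 0; 0.015 0 -0.1 0 0'| sed -n 1,4p
python3 -m inch '0 -0.04 -0.02 0 0; 0 -0.09 -0.02 0 0; 0 -0.13 -0.02 0 0; 0 -0.16 -0.02 0 0; 0 -0.17 -0.02 0 0'| sed -n 1,4p
for i in 1 2; do python3 -m inch '-0 0 0 0 0; 0 0 0 0 0; 0 0 0 0 0; 0 0 0 0 0; 0 0 0 0 0'| sed -n 1p;done
python3 tilt.py 10; python3 cmp.py 10
```

```text
clock: 31.3
position: [0.5938, -0.0313, 0.3236]
ee_rot: [-2.158, -2.278, 0.013]
force: [0.7, 3.3, -3.4]
clock: 31.8
position: [0.5933, -0.0157, 0.4237]
ee_rot: [-2.157, -2.277, 0.016]
force: [0.5, -0.4, -0.4]
clock: 32.3
position: [0.4214, -0.0255, 0.4454]
ee_rot: [-2.158, -2.278, 0.013]
force: [0.6, -0.2, -0.8]
clock: 32.8
clock: 33.3
beam_tip scene [(array([275.3, 250.2]), 0.77)]
beam_tip side [(array([237.1, 335.4]), 0.58)]
[ 0.6004 -0.138   0.1026]
knob scene [(array([241.6, 278. ]), 0.6)]
knob side [(array([197.8, 321.6]), 0.98)]
[ 0.599  -0.0539  0.1423]
index scene [(array([278.9, 247. ]), 0.81)]
index side [(array([240.3, 332.6]), 0.57)]
[ 0.5961 -0.1429  0.0954]
pan_floor scene [(array([184.6, 342.2]), 0.59)]
pan_floor side [(array([144.7, 286. ]), 0.83)]
[0.5889 0.1676 0.1398]
scene panfront 0 drow -0.33 dcol -0.5 0.54
scene panfront 7 drow 0.0 dcol 0.0 0.82
scene panfront 8 drow -4.0 dcol 1.17 0.71
scene panfront 10 drow -2.17 dcol 0.67 0.79
side panfront 0 drow -7.17 dcol -0.17 0.69
side panfront 7 drow -3.33 dcol -5.67 0.48
side panfront 8 drow 0.17 dcol -1.5 0.48
side panfront 10 drow -3.0 dcol 0.0 0.8
```

Run:
```python
from proj import *
np.set_printoptions(linewidth=200)
U=8
for cam,pre in (("scene","s"),("side","d")):
    up=lambda im:cv2.resize(im,None,fx=U,fy=U,interpolation=cv2.INTER_CUBIC)
    I=lambda n:cv2.imread(f"pics/{pre}{n}.png",0)
    zm=pix(cam,[.5825,.178,.150]);r,c=zm.astype(int)
    for nm,(a,b,cc,d) in {"canbody":(r-22,r+16,c-22,c+22),"canlow+pan":(r-8,r+34,c-34,c+34)}.items():
        m=cv2.matchTemplate(up(I(10)[a-12:b+6,cc-5:d+5]),up(I(4)[a:b,cc:d]),cv2.TM_CCOEFF_NORMED);_,v,_,p=cv2.minMaxLoc(m)
        e=[pix(cam,[.5825,.178,.15+x])[0]-zm[0] for x in (.011,.022)]
        print(cam,nm,"drow",p[1]/U-12,"dcol",p[0]/U-5,round(v,2),"expect level",e[0],"full",e[1])
    k=pix(cam,pt(-.185,.005,0)).astype(int)
    for col in (k[1],k[1]+2):
        print("col",col,"rows from",k[0]-14)
        for n in (3,0,4,9,10): print(n,I(n)[k[0]-14:k[0]+16,col])
    print("expect shift .1->0->-.1",[pix(cam,pt(-.185,.005,t))[0].round(1) for t in (.1,0,-.1)])
```

```text
scene canbody drow -2.625 dcol 0.75 0.91 expect level -2.96244660211039 full -5.973087181726896
scene canlow+pan drow -2.0 dcol 0.75 0.94 expect level -2.96244660211039 full -5.973087181726896
col 257 rows from 254
3 [170 171 171 169 164 125  98  98  98  99  99  99  98  97  96  96 105 129 132 133 137 132  96  66  61  67  84  96  98  98]
0 [160 160 159 159 154 117  92  91  93  92  93  92  91  91  92  92  97 122 124 123 127 124  89  62  58  61  78  89  91  91]
4 [168 169 169 168 163 125  97  96 114 124 126 126 127  87  64  61  64  80  94  97  97  97  98  97  98  98  98  98  97  71]
9 [192 192 192 192 185 140 109 105  96  86  83  82  83  81  67  63  61  63  65  66  67  67  67  67  67  67  67  67  68  66]
10 [172 172 172 170 167 128 100  98  98  99  96 104 130 129 131 133 128  97  69  63  66  81  96  98  99 100  99  99  99  71]
col 259 rows from 254
3 [169 169 162 138 101  98  99  98  98 100  98  98  99  99 108 126 131 133 136 131  90  64  61  64  80  95  99  93  91  70]
0 [159 158 152 129  96  92  93  92  92  92  92  92  93  92 101 116 122 124 127 123  84  61  56  60  74  88  92  86  84
[... 1322 characters left out ...]
[147 148 152 151 150 152 147 145 144 109  86  85  86  81  83  84  89 103 123 115 115 114 116 118 113  47  42  45  41  54]
0 [143 145 147 146 145 147 146 143 141 105  82  81  80  79  81  85  86  99 121 112 116 115 115 113 111  45  43  44  35  55]
4 [145 149 145 104 121 113 118 113 114 110  67  47  46  43  47  43  54  77  84  88  88  87  83  88  85  82  87  86  86  85]
9 [160 163 162 155 101  92  70  70  71  75  67  63  53  52  53  51  51  65  89  95  96  95  94  96  95  94  95  97 100  99]
10 [147 149 150 151 151 150 150 146 145 115 121 119 120 120 118 118 105  51  44  47  52  48  57  78  87  88  90  88  89  87]
expect shift .1->0->-.1 [np.float64(221.0), np.float64(228.1), np.float64(234.5)]
```

Comparing beam-edge pixel profiles with both stops gives a consistent tilt of about +0.016 from both cameras. That's level, but with thin margin. One more 2 mm nudge should centre it, ending at TCP y ≈ -0.0335.

```bash
python3 -m inch '0 0.04 0 0 0; 0.004 0.09 0 0 0; 0.008 0.13 0 0 0; 0.008 0.16 0 0 0; 0.008 0.17 0 0 0'| sed -n 1,2p
python3 -m inch '0 0 0.02 0 0; 0 0 0.05 0 0; 0 0 0.085 0 0; 0 0 0.11 0 0; 0 0 0.12 0 0'| sed -n 1,4p
python3 -m inch '-0.003 0 0 0 0; -0.007 0 0 0 0; -0.011 0 0 0 0; -0.014 0 0 0 0; -0.017 0 0 0 0'| sed -n 1,4p
```

```text
clock: 34.3
position: [0.5959, -0.0074, 0.4426]
clock: 34.8
position: [0.5912, -0.0086, 0.3212]
ee_rot: [-2.156, -2.276, 0.018]
force: [0.6, 0.0, 1.1]
clock: 35.3
position: [0.5937, -0.0259, 0.3245]
ee_rot: [-2.159, -2.279, 0.011]
force: [0.6, 0.5, 0.6]
```

```bash
python3 -m inch '-0.002 0 0 0 0; -0.004 0 0 0 0; -0.006 0 0 0 0; -0.0075 0 0 0 0; -0.0075 0 0 0 0'| sed -n 1,4p
```

```text
clock: 35.8
position: [0.5939, -0.0331, 0.3236]
ee_rot: [-2.158, -2.278, 0.013]
force: [-0.4, 0.2, 0.3]
```

```bash
python3 -m inch '0 0 0 0 0;0 0 0 0 0;0 0 0 0 0'| sed -n 1,4p; python3 tilt.py 11 | head -5;  python3 - <<'E'
import cv2
for p,c,r in (("s",257,254),("d",329,214)): print(cv2.imread(f"pics/{p}11.png",0)[r:r+30,c])
E
```

```text
clock: 36.1
position: [0.5939, -0.0328, 0.3236]
ee_rot: [-2.158, -2.279, 0.013]
force: [0.3, -0.2, 0.4]
beam_tip scene [(array([273.8, 249.6]), 0.78)]
beam_tip side []
knob scene [(array([241.8, 278.4]), 0.74)]
knob side []
index scene [(array([276.4, 247.4]), 0.88)]
[108 107 110 107 105  84  68  68  67  65  65  69  81  84  82  84  82  71
  64  63  63  65  67  67  67  67  67  68  66  66]
[22 23 28 20 27 27 39 58 67 70 75 67 68 65 51 41 43 46 53 53 49 52 56 49
 57 90 93 92 50 49]
```

```bash
for i in 1 2 3; do python3 -m inch '-0.0007 0 0 0 0;-0.0013 0 0 0 0;-0.0013 0 0 0 0'| sed -n '1,2p;4p'; done
```

```text
clock: 36.9
position: [0.594, -0.0344, 0.3237]
force: [0.3, 0.3, -0.7]
clock: 37.2
position: [0.594, -0.0353, 0.3236]
force: [-0.3, 0.8, -0.9]
clock: 37.5
position: [0.5941, -0.0362, 0.3235]
force: [0.6, 4.1, -2.4]
```

```bash
python3 -m inch '-0.0005 0 0 0 0;-0.001 0 0 0 0;-0.001 0 0 0 0'| sed -n '1,2p;4p'; python3 tilt.py 12 | head -3;  python3 - <<'E'
import cv2
for p,c,r in (("s",257,254),("d",329,214)): print(cv2.imread(f"pics/{p}12.png",0)[r:r+30,c])
E
```

```text
clock: 37.8
position: [0.5942, -0.0378, 0.3236]
force: [0.4, 4.3, -1.9]
beam_tip scene [(array([274.9, 250.5]), 0.97)]
beam_tip side [(array([234.8, 337.9]), 0.83)]
[ 0.6039 -0.1401  0.1106]
[115 108 109 108 105  83  68  66  67  66  67  67  80  83  82  83  83  73
  64  63  63  64  66  66  67  66  66  68  66  66]
[ 7 27 24 24 23 24 31 61 68 67 68 69 66 64 53 50 48 45 50 52 51 52 50 51
 50 60 92 95 89 55]
```

```bash
python3 -m inch '0.006 0 0 0 0; 0.015 0 0 0 0; 0.018 0 -0.03 0 0; 0.018 0 -0.06 0 0; 0.018 0 -0.1 0 0'| sed -n 1,4p
python3 -m inch '0 -0.04 -0.02 0 0; 0 -0.09 -0.02 0 0; 0 -0.13 -0.02 0 0; 0 -0.16 -0.02 0 0; 0 -0.17 -0.02 0 0'| sed -n 1,4p
for i in 1 2; do python3 -m inch '-0 0 0 0 0; 0 0 0 0 0; 0 0 0 0 0; 0 0 0 0 0; 0 0 0 0 0'| sed -n 1p;done
cat > edge.py <<'E'
import cv2,sys,numpy as np
def e(p,n,c,r,lo,th):
    v=cv2.imread(f"pics/{p}{n}.png",0)[r:r+30,c].astype(float)
    i=[k for k in range(lo,29) if v[k]>=th>v[k+1] and v[k]-v[min(k+2,29)]>30][0]; return i+(v[i]-th)/(v[i]-v[i+1])
for p,cs,r,th,f in (("s",(256,257,258,259,260),254,97,.548),("d",(328,329,330,331),214,80,.526)):
    for c in cs:
        try:
            a,b,x=[e(p,n,c,r,7,th) for n in ("4","3",sys.argv[1])]; q=(x-a)/(b-a); print(p,c,round(.1*(1-q/f),4) if q<f else round(-.1*(q-f)/(1-f),4))
        except IndexError: print(p,c,"-")
E
python3 tilt.py 13; python3 edge.py 10; echo; python3 edge.py 13
```

```text
clock: 38.8
position: [0.5935, -0.019, 0.4237]
ee_rot: [-2.157, -2.278, 0.016]
force: [-0.0, -0.6, 0.2]
clock: 39.3
position: [0.4217, -0.0289, 0.4454]
ee_rot: [-2.159, -2.278, 0.013]
force: [-0.3, -0.3, 0.8]
clock: 39.8
clock: 40.3
beam_tip scene [(array([279.6, 247.5]), 0.78)]
beam_tip side [(array([236.4, 334.8]), 0.71)]
[ 0.6009 -0.1449  0.1052]
knob scene [(array([243.3, 273.7]), 0.96)]
knob side [(array([196.2, 323.1]), 0.8)]
[ 0.599  -0.0665  0.1542]
index scene [(array([278.8, 246.9]), 0.9)]
index side [(array([236.7, 336.6]), 0.77)]
[ 0.6017 -0.1476  0.1087]
pan_floor scene [(array([185.7, 340. ]), 0.85)]
pan_floor side [(array([147. , 279.3]), 0.59)]
[0.5775 0.1757 0.126 ]
s 256 0.0155
s 257 0.0159
s 258 0.0206
s 259 0.0176
s 260 0.0121
d 328 -
d 329 0.017
d 330 0.0146
d 331 0.0131

s 256 -0.0012
s 257 0.0018
s 258 0.0074
s 259 0.0063
s 260 0.0059
d 328 -
d 329 0.0031
d 330 0.0007
d 331 -0.0009
```

The tilt is about +0.003 from both cameras, the beam has settled, and the arm is clear. Handing in.

```bash
python3 -c "
from h import *
print([np.round(l['point']) for l in arm.place_of('scene','canister_mid')][:3])
print(arm.sign_off())"
```

```text
[array([378., 193.]), array([318., 117.]), array([169., 346.])]
the job is handed in; nothing more can be done
None
```

The canister stands upright in the pan and the beam rests level, about 0.003 rad by my last camera measurement; I handed the job in at about 40 s with the arm clear of everything.

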